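Wedge a resin specimen block tight in its bench holder

ROBOT

A 6-joint arm with a two-finger parallel gripper is mounted at the origin on the work surface. World frame = base frame: x ahead of the robot, y to its left, z up, the work surface at z = 0. Lengths are in m, angles in rad, forces in N, time in s.
With the tool pointing down it reaches from about 0.35 to 0.775 m from the base axis. Payload 5.5 kg.
Tool frame: the origin (TCP) lies at the very end of the fingers, on their centre line; the grasp point (between the pads) lies 19 mm behind it; z points along the fingers, y is the direction in which the jaws open and shut (so a half turn about z gives the same grasp; the last joint's range is limited). The gripper opens to 85 mm and grips with 20 to 120 N. Pads are 22 mm wide; open, the fingers measure 114 mm over their backs; the gripper's body (76 mm by 85 mm) begins 54 mm behind the grasp point. The pads swing forward as they close: fully open they stand 13 mm farther back than shut.
Start: joints at [-1.472, 0.313, 0.046, 1.304, 0, 1.431], TCP at [0.136, -0.559, 0.231] pointing down, gripper open.
Joint ranges: [-2.76, 2.76], [-0.86, 1.69], [-1.03, 1.26], [-2.2, 2.34], [-1.47, 1.5], [-3.14, 3.14]. Speed limits (rad/s): [2.57, 2.57, 3.14, 3.14, 3.14, 3.14].

INTERFACE

Orientations are given as a unit quaternion [w, x, y, z].
In Python, from workcell import env gives the robot as it stands. The module is installed in compiled form; this text tells all that it offers.
- The arm moves only by the shell command python3 -m pendant 'ROWS' [FORCE]. ROWS is JSON, a list of rows, each an object with "fingers": the finger opening in mm, from 0 to 85.4; "delta_pos": the shift along the tool's x, y, z in mm, a list of three; "angular": the turn, a rotation vector about the tool's x, y, z in rad, a list of three. In form: [{"fingers": fingers, "delta_pos": [x, y, z], "angular": [ax, ay, az]}, ...]. A call has 1 to 12 rows; each row shifts and turns the commanded pose from where the row before left it, along the tool's axes as they then stand; what a row does not reach is not made up. A row lasts 1/10 s, in which the tool goes at most 50 mm and 8.59 degrees, less where a joint would pass 70% of its speed; a pose out of reach is approached as far as the arm can. A call is refused whole if a number of a shift passes 50 or a number of a turn 0.15, either way. A call with a gripper value outside its range is refused whole. The fingers move at their own pace and stop on an object; FORCE is the grip in N (left out, the last holds). Time passes only in rows, so rows that do not move let the fingers close. It gives the time, the measured TCP pose, the force and the opening at its end, in the units of the state.
- env.get_state(): the state, without advancing time (a new reading comes with each control period).
- env.read_camera(name): name is "side" or "top" or "wrist"; returns the picture (480x640x3 uint8, blue, green, red); there is no depth.
- env.camera_params(name): a dict with "fx", "fy", "cx", "cy" (pixels), "view" (4x4, takes a point from world to camera coordinates). Camera axes: x right, y up, looking along -z (the intrinsics and any distortion apply to the point x, -y, -z); pixel columns grow to the right and rows downward; lengths in m; the calibration is good to about 2 mm. A picture is of the moment at which its call begins: read the wrist's pose just before it. camera_params takes no time and is no camera call; for the wrist camera it gives the pose at the moment of the call.
- env.hand_in(): hands the job in, once; it reports no verdict.
The state is a dict: "clock": time; "joint_pos": joint angles; "qvel": joint speeds; "tau": joint torques, N m; "tcp_pos": TCP position; "orientation": TCP orientation; "wrist_force": force on the tool from outside, world axes, zero at the start; "ft_torque": the same for the moment, N m; "finger_gap": finger opening in m.
Only numpy, scipy, OpenCV 4.12 (cv2) and the standard library are available. Lean on these libraries where they do the work, as an engineer would, in place of code of your own. Each camera call takes 0.05 s, during which the arm holds its last target. There are 200 camera calls.

TASK

Clamp the amber resin specimen block in the bench holder: stand it squarely and centrally on the base, flat against the blue stop jaw, then put the red-capped wedge, thin end down, into the gap between the block and the sloped steel jaw, slope against slope. Press or tap the wedge down with firm but measured force until it is locked tight, without cracking the block, and let go. Leave the bottle, the beaker and the slide box where they are.

Things in the scene. Friction and masses are not known exactly. Their poses are not given: they have to be found in the camera images.
- holder: dark steel base plate fixed to the bench, 100 (x) x 130 (y) x 12 mm high; origin: centre of its underside. Its y axis is the clamping direction: the blue stop jaw is on the -y half (clamping face at y = -24 mm), the sloped steel jaw on the +y half. Both jaws are 38 mm wide (x) and open at the x ends, so fingers can pass beside them
- stop_jaw: blue jaw fixed on the holder's base, 38 mm wide (x), 56 mm high, upright flat clamping face. Origin: bottom centre of that face, at base-top level; +y points from the face towards the sloped jaw; axes parallel to the holder's
- slope (a point): nominal foot of the sloped jaw's face, at base-top level, at x = 0, y = +13 mm of the holder. The jaw is 56 mm high; its face leans away from the stop jaw going up, 1 mm for each 6 mm of height. A screw sets it: the true face is up to 2 mm nearer or farther in y than this point, different every time; a stiff rubber backing lets it yield 1 mm per 50 N
- block: loose amber resin block, dark slice on top, 40 (x) x 30 (y) x 56 mm (z), 80 g, upright on the bench; origin: centre of its underside. Clamped, its 30 mm size lies along the holder's y. It cracks if squeezed by more than 45 N between wedge and stop jaw: steady pushes or slow taps (about 20 mm/s) of 20 N on the wedge stay well below, quick blows do not
- wedge: loose yellow plastic wedge with red cap, 90 g, thin end down in the rack; 44 mm wide (x), 90 mm high. Origin: centre of the thin end's underside, which spans y = -5 to +5 mm. The -y face is upright (goes against the block); the +y face slopes outwards going up, 1 mm per 6 mm, to y = +18 mm at 80 mm height (goes against the sloped jaw)
- cap (a point): middle of the top of the wedge's red cap (44 x 23 x 10 mm), the place to press or tap: 90 mm above the wedge's thin end, y = +7 mm. In place, the wedge bites with its thin end 3 to 32 mm above the base, so the cap stays above the jaws; a straight downward push of 15 to 20 N, met by rising resistance and hardly any more travel, locks it; friction then keeps it tight
- rack: black open tray fixed to the bench, 64 (x) x 36 (y) x 20 mm high, 4 mm floor and walls, in which the wedge stands. Origin: centre of its underside; same axes as the standing wedge
- bottle: small amber bottle, 42 mm across, 85 mm high: leave alone. Origin: centre of its underside
- beaker: white lab beaker, 56 mm across, 70 mm high: leave alone. Origin: centre of its underside
- slidebox: blue slide box, 55 x 90 x 32 mm: leave alone. Origin: centre of its underside
Things that resemble listed ones, but are neither listed nor needed, are in the scene too. Of the things shaped like the holder, the steel one is meant.

How it is judged:
By the outcome, as a careful person would: the job done as asked, in the order asked, and still so for the second after the job is handed in, with the robot touching nothing.
It also fails if it takes over 62 s, if anything falls off the work surface, if the arm or the gripper's body presses on something with over 40 N, if the wrist force passes 120 N, or if a joint passes its speed limit or range.

## Working session

There is one attempt and no reset: what is moved stays moved. The work goes in short steps, Python scripts to look and compute and a shell command to move; the robot and the scene stay as the last step left them, time stands still between calls to the robot, and variables do not carry over. Pictures are saved under pics/ and viewed, about 8 in all and at most 12, crops included, and the job is handed in when it is done.

```bash
mkdir -p pics
cat > h.py <<'E'
import numpy as np,cv2
from workcell import env
def ray(p,u,v):
    V=np.array(p["view"]);R=V[:3,:3];t=V[:3,3]
    d=np.array([(u-p["cx"])/p["fx"],-(v-p["cy"])/p["fy"],-1.])
    return -R.T@t,R.T@d
def onz(p,u,v,z):
    o,d=ray(p,u,v);return o+d*(z-o[2])/d[2]
def proj(p,X):
    V=np.array(p["view"]);c=V[:3,:3]@np.array(X)+V[:3,3]
    return p["cx"]+p["fx"]*c[0]/-c[2],p["cy"]+p["fy"]*-c[1]/-c[2]
E
python3 - <<'E'
from h import *
for n in("top","side"):
    i=env.read_camera(n);cv2.imwrite(f"pics/{n}0.png",i);p=env.camera_params(n);print(n,{k:(np.round(v,3).tolist()) for k,v in p.items()})
print(env.get_state())
E
```

```text
top {'fx': 546.624, 'fy': 546.624, 'cx': 318.326, 'cy': 245.26, 'view': [[-0.016, -0.999, -0.036, 0.03], [0.993, -0.02, 0.118, -0.557], [-0.118, -0.034, 0.992, -1.015], [0.0, 0.0, 0.0, 1.0]]}
side {'fx': 520.835, 'fy': 520.835, 'cx': 317.722, 'cy': 247.582, 'view': [[0.966, -0.259, 0.019, -0.537], [0.144, 0.597, 0.789, -0.163], [-0.216, -0.76, 0.614, -0.886], [0.0, 0.0, 0.0, 1.0]]}
{'clock': 0.1, 'joint_pos': array([-1.47160370e+00,  3.13909975e-01,  4.51064167e-02,  1.30362460e+00,
       -2.47422738e-05,  1.43118710e+00]), 'qvel': array([-0.00169116, -0.00107655,  0.00424632,  0.00099381, -0.00086791,
        0.00158559]), 'tau': array([ 2.23666131e-03, -4.81726170e+01,  2.99243420e+01,  1.26967742e-02,
       -1.37607235e-04,  9.57955081e-06]), 'tcp_pos': array([ 0.13594193, -0.55822578,  0.23051243]), 'orientation': array([-8.15996679e-04,  9.92879842e-01,  1.19117390e-01,  4.11848850e-06]), 'wrist_force': array([ 0.2363862 , -0.06724082, -0.40133724]), 'ft_torque': array([ 0.03202126,  0.02892838, -0.01194695]), 'finger_gap': 0.08579227938247419}
```

View pics/top0.png

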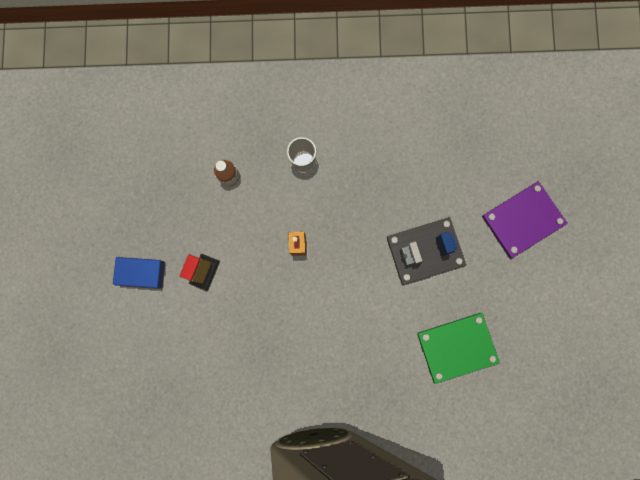

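View pics/side0.png

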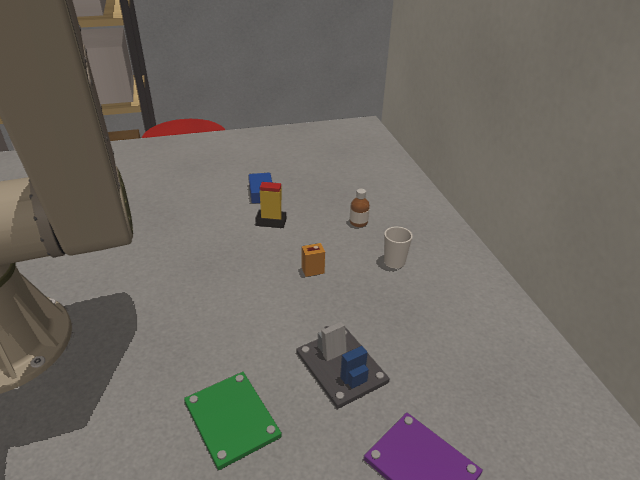

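The top view shows the block at (297,243), the wedge cap at (190,268) with its rack at (203,272), and the steel holder centred near (426,251) with the blue jaw at (447,243) and the steel jaw at (411,254). The green and purple plates are decoys.

Run:
```python
from h import *
i=cv2.imread("pics/top0.png");p=env.camera_params("top");h=cv2.cvtColor(i,cv2.COLOR_BGR2HSV)
def blob(m,roi):
    k=np.zeros_like(m);x0,y0,x1,y1=roi;k[y0:y1,x0:x1]=m[y0:y1,x0:x1]
    c=max(cv2.findContours(k,0,2)[0],key=cv2.contourArea);return c
def rep(n,c,z):
    r=cv2.minAreaRect(c);b=cv2.boxPoints(r);w=np.array([onz(p,u,v,z)[:2] for u,v in b])
    e=[w[(k+1)%4]-w[k] for k in range(2)]
    print(n,"c",w.mean(0).round(4),"sides",[ (round(np.linalg.norm(x),4),round(np.degrees(np.arctan2(x[1],x[0])),1)) for x in e])
H,S,V=cv2.split(h)
rep("block",blob(((H>10)&(H<22)&(S>150)).astype(np.uint8),(280,220,320,270)),.056)
rep("cap",blob((((H<6)|(H>174))&(S>150)&(V>130)).astype(np.uint8),(170,245,220,300)),.09)
rep("rack",blob((V<60).astype(np.uint8),(170,245,230,300)),.02)
# screws by bright blobs
m=((V>150)&(S<40)).astype(np.uint8)
n,l,s,c=cv2.connectedComponentsWithStats(m)
for k in range(1,n):
    u,v=c[k]
    if 380<u<475 and 210<v<295 and s[k,4]>6: print("bright",c[k].round(1),s[k],onz(p,u,v,.013)[:2].round(4))
rep("plate",blob(((V<90)).astype(np.uint8),(375,205,480,295)),.012)
rep("blue",blob(((H>100)&(H<125)&(S>120)).astype(np.uint8),(375,205,480,295)),.068)
```

```text
block c [0.5608 0.0606] sides [(np.float64(0.0283), np.float64(-91.2)), (np.float64(0.0398), np.float64(179.3))]
cap c [0.5156 0.2544] sides [(np.float64(0.0428), np.float64(-22.0)), (np.float64(0.0221), np.float64(-113.1))]
rack c [0.5109 0.2443] sides [(np.float64(0.0622), np.float64(-21.5)), (np.float64(0.0383), np.float64(-112.6))]
bright [414.2 210.3] [413 208   3   6  12] [ 0.6249 -0.1679]
bright [451.3 211.7] [448 208   8   8  37] [ 0.6207 -0.2398]
bright [460.1 211.2] [459 209   4   5  12] [ 0.6213 -0.2568]
bright [439.6 215.2] [438 213   5   6  16] [ 0.6141 -0.2167]
bright [412.9 216.5] [412 215   3   4   8] [ 0.6127 -0.1648]
bright [473.1 215.7] [472 214   3   4   9] [ 0.6118 -0.2815]
bright [431.5 218.9] [429 216   6   6  16] [ 0.6073 -0.2008]
bright [467.2 222.8] [464 216   7  13  36] [ 0.598  -0.2695]
bright [394.4 220. ] [394 218   2   5   8] [ 0.6066 -0.1286]
bright [456.9 220.2] [455 219   4   3   9] [ 0.6035 -0.2498]
bright [446.3 223.6] [444 221   6   6  29] [ 0.5973 -0.229 ]
bright [460.1 224.4] [456 221   8   7  23] [ 0.5952 -0.2557]
bright [404.1 222.9] [403 222 
[... 964 characters left out ...]
3] [464 270  15  14  62] [ 0.4938 -0.2699]
bright [447.2 273.8] [446 273   4   3   8] [ 0.4996 -0.2266]
bright [406.4 276.8] [404 274   6   6  28] [ 0.495  -0.1481]
bright [454.2 279.9] [450 274  11  14  55] [ 0.4876 -0.2395]
bright [462.9 283.4] [462 281   3   5   9] [ 0.4804 -0.2556]
bright [451.1 287.1] [450 286   4   3   9] [ 0.4738 -0.2329]
bright [448.8 291.9] [447 290   4   4  11] [ 0.4646 -0.2281]
bright [455.4 291.1] [454 290   4   3   9] [ 0.466  -0.2408]
plate c [ 0.5451 -0.1868] sides [(np.float64(0.1312), np.float64(-73.1)), (np.float64(0.1006), np.float64(-164.9))]
blue c [ 0.5553 -0.2209] sides [(np.float64(0.0216), np.float64(-72.6)), (np.float64(0.0366), np.float64(-164.3))]
```

```bash
python3 -m pendant '[{"fingers":85,"delta_pos":[0,0,-4],"angular":[0,0,-0.134]},{"fingers":85,"delta_pos":[0,0,-4],"angular":[0,0,-0.134]},{"fingers":85,"delta_pos":[0,0,-4],"angular":[0,0,-0.134]},{"fingers":85,"delta_pos":[0,0,-4],"angular":[0,0,-0.134]},{"fingers":85,"delta_pos":[0,0,-4],"angular":[0,0,-0.134]},{"fingers":85,"delta_pos":[0,0,-4],"angular":[0,0,-0.134]},{"fingers":85,"delta_pos":[0,0,-4],"angular":[0,0,-0.134]},{"fingers":85,"delta_pos":[0,0,-4],"angular":[0,0,-0.134]},{"fingers":85,"delta_pos":[0,0,-4],"angular":[0,0,-0.134]},{"fingers":85,"delta_pos":[0,0,-4],"angular":[0,0,-0.134]},{"fingers":85,"delta_pos":[0,0,-4],"angular":[0,0,-0.134]},{"fingers":85,"delta_pos":[0,0,-4],"angular":[0,0,-0.134]}]'
python3 -m pendant '[{"fingers":85,"delta_pos":[20.3,41.3,0],"angular":[0,0,0]},{"fingers":85,"delta_pos":[20.3,41.3,0],"angular":[0,0,0]},{"fingers":85,"delta_pos":[20.3,41.3,0],"angular":[0,0,0]},{"fingers":85,"delta_pos":[20.3,41.3,0],"angular":[0,0,0]},{"fingers":85,"delta_pos":[20.3,41.3,0],"angular":[0,0,0]},{"fingers":85,"delta_pos":[20.3,41.3,0],"angular":[0,0,0]},{"fingers":85,"delta_pos":[20.3,41.3,0],"angular":[0,0,0]},{"fingers":85,"delta_pos":[20.3,41.3,0],"angular":[0,0,0]},{"fingers":85,"delta_pos":[20.3,41.3,0],"angular":[0,0,0]},{"fingers":85,"delta_pos":[20.3,41.3,0],"angular":[0,0,0]},{"fingers":85,"delta_pos":[20.3,41.3,0],"angular":[0,0,0]},{"fingers":85,"delta_pos":[20.3,41.3,0],"angular":[0,0,0]}]'
cat >> h.py <<'E'
from scipy.spatial.transform import Rotation as Ro
def Rt(s):
    q=s["orientation"];return Ro.from_quat([q[1],q[2],q[3],q[0]])
def to(x,y,z,yaw):
    "shift (mm, tool axes after the turn) and turn to reach TCP x,y,z with tool x at yaw deg, pointing down"
    s=env.get_state();R=Rt(s);c=np.cos(np.radians(yaw));n=np.sin(np.radians(yaw))
    T=Ro.from_matrix(np.array([[c,n,0],[n,-c,0],[0,0,-1.]]))
    d=np.array([x,y,z])-s["tcp_pos"]
    print("t",round(s["clock"],2),"tcp",s["tcp_pos"].round(4),"gap",round(s["finger_gap"]*1e3,1),"F",s["wrist_force"].round(1))
    print("  shift now-axes",(R.inv().apply(d)*1e3).round(1),"after-turn",(T.inv().apply(d)*1e3).round(1),"turn",(R.inv()*T).as_rotvec().round(4))
E
python3 - <<'E'
from h import *
import time
p=env.camera_params("wrist");i=env.read_camera("wrist");cv2.imwrite("pics/w1.png",i)
to(.5457,-.188,.28,105.9);np.save("w1.npy",np.array(p["view"]));print(p)
E
```

```text
clock: 1.3
tcp_pos: [0.136, -0.5584, 0.2789]
orientation: [-0.0, 0.601, 0.799, 0.0]
wrist_force: [-0.1, 0.9, -0.4]
finger_gap: 0.0849
clock: 2.5
tcp_pos: [0.5475, -0.1876, 0.2789]
orientation: [-0.0, 0.603, 0.798, -0.0]
wrist_force: [0.3, -1.3, 0.0]
finger_gap: 0.0851
t 2.55 tcp [ 0.5517 -0.1831  0.2783] gap 84.6 F [ 3.4  2.3 -0.8]
  shift now-axes [-3.  -7.1 -1.8] after-turn [-3.1 -7.1 -1.7] turn [ 0.0032 -0.0026  0.0038]
{'fx': 420.1980306385031, 'fy': 420.1980306385031, 'cx': 317.91061174489187, 'cy': 240.58212705839645, 'view': array([[ 9.62133458e-01,  2.72578603e-01,  3.37207281e-04,
        -4.75377271e-01],
       [-2.60029085e-01,  9.18206484e-01, -2.98800482e-01,
         3.67717112e-01],
       [-8.17562439e-02,  2.87398258e-01,  9.54315544e-01,
        -3.26440102e-01],
       [ 0.00000000e+00,  0.00000000e+00,  0.00000000e+00,
         1.00000000e+00]])}
```

View pics/w1.png

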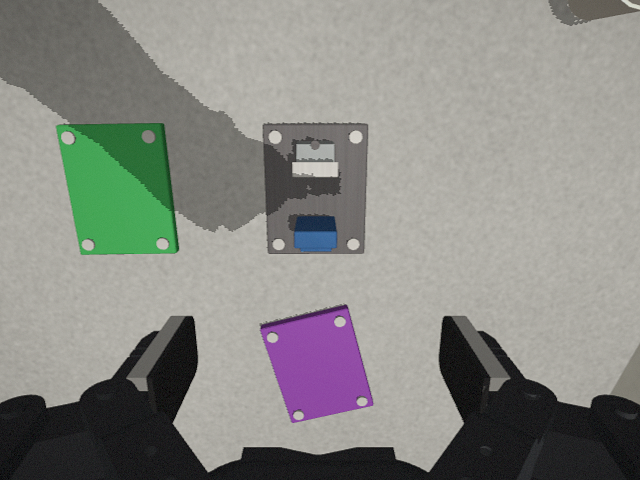

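The wrist view shows the holder at about (316,188): screws at (275,137), (356,137), (278,244), (353,244), steel jaw top at (315,169), blue jaw at (315,232). The arm was still settling, so I hold and take the measurement again.

```bash
python3 -m pendant '[{"fingers":85,"delta_pos":[0,-7,0],"angular":[0,0,0]},{"fingers":85,"delta_pos":[0,0,0],"angular":[0,0,0]},{"fingers":85,"delta_pos":[0,0,0],"angular":[0,0,0]},{"fingers":85,"delta_pos":[0,0,0],"angular":[0,0,0]}]'
python3 - <<'E'
from h import *
p=env.camera_params("wrist");i=env.read_camera("wrist");cv2.imwrite("pics/w2.png",i)
g=i[100:265,250:380];h=cv2.cvtColor(g,cv2.COLOR_BGR2HSV);H,S,V=cv2.split(h)
n,l,s,c=cv2.connectedComponentsWithStats(((V>165)&(S<45)).astype(np.uint8))
for k in range(1,n):
    if 40<s[k,4]<1500:
        u,v=c[k]+[250,100];print("bright",round(u,1),round(v,1),s[k]+[250,100,0,0,0],onz(p,u,v,.014)[:2].round(4))
m=((H>100)&(H<125)&(S>100)).astype(np.uint8);
n,l,s,c=cv2.connectedComponentsWithStats(m)
for k in range(1,n):
    if s[k,4]>40: print("blue",s[k]+[250,100,0,0,0])
m=((H>100)&(H<125)&(S>100)&(V>110)).astype(np.uint8)
s=cv2.connectedComponentsWithStats(m)[2];k=1+np.argmax(s[1:,4]);x,y,w,hh,a=s[k]+[250,100,0,0,0]
print("blue face bright",x,y,w,hh)
to(.5457,-.188,.28,105.9)
cv2.imwrite("pics/w2c.png",cv2.resize(g,None,fx=4,fy=4,interpolation=cv2.INTER_CUBIC)[:600])
E
```

```text
clock: 2.95
tcp_pos: [0.539, -0.1922, 0.2794]
orientation: [0.0, 0.604, 0.797, -0.0]
wrist_force: [-0.0, -0.6, 0.0]
finger_gap: 0.0852
bright 284.2 134.5 [278 129  13  13 130] [ 0.4939 -0.1495]
bright 365.2 134.1 [359 128  13  13 135] [ 0.5673 -0.1284]
bright 325.5 149.0 [308 142  36  15 459] [ 0.5351 -0.1518]
bright 325.9 166.4 [303 159  46  15 637] [ 0.54   -0.1675]
bright 287.4 242.0 [282 237  12  11 105] [ 0.5233 -0.2517]
bright 362.1 241.6 [357 237  12  11 102] [ 0.5965 -0.2307]
blue [ 305  214   42   35 1387]
blue face bright 305 229 42 20
t 3.0 tcp [ 0.5391 -0.1922  0.2795] gap 85.3 F [ 0.3  0.6 -0.3]
  shift now-axes [ 2.2  7.5 -0.5] after-turn [ 2.2  7.5 -0.5] turn [ 0.0002  0.0003 -0.0035]
```

View pics/w2c.png

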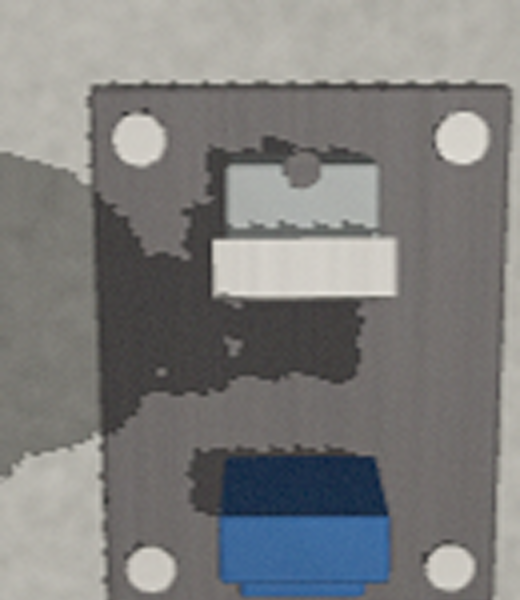

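```bash
python3 -m pendant '[{"fingers":85,"delta_pos":[0,0,0],"angular":[0,0,0.098]},{"fingers":85,"delta_pos":[0,0,0],"angular":[0,0,0.098]},{"fingers":85,"delta_pos":[0,0,0],"angular":[0,0,0.098]},{"fingers":85,"delta_pos":[36,2.5,20],"angular":[0,0,0]},{"fingers":85,"delta_pos":[36,2.5,20],"angular":[0,0,0]},{"fingers":85,"delta_pos":[36,2.5,20],"angular":[0,0,0]},{"fingers":85,"delta_pos":[36,2.5,20],"angular":[0,0,0]},{"fingers":85,"delta_pos":[36,2.5,20],"angular":[0,0,0]},{"fingers":85,"delta_pos":[36,2.5,20],"angular":[0,0,0]},{"fingers":85,"delta_pos":[24,2,20],"angular":[0,0,0]},{"fingers":85,"delta_pos":[12,1,20],"angular":[0,0,0]},{"fingers":85,"delta_pos":[0,0,0],"angular":[0,0,0]}]'
python3 -c "
from h import *
to(.561,.0606,.015,89.1)"
```

```text
clock: 4.2
tcp_pos: [0.5601, 0.0614, 0.1167]
orientation: [-0.002, 0.713, 0.701, -0.002]
wrist_force: [-0.8, -0.8, 0.2]
finger_gap: 0.0851
t 4.2 tcp [0.5601 0.0614 0.1167] gap 85.1 F [-0.8 -0.8  0.2]
  shift now-axes [ -0.8   1.4 101.7] after-turn [ -0.8   0.9 101.7] turn [-0.005  -0.0002 -0.0008]
```

```bash
python3 -m pendant '[{"fingers":85,"delta_pos":[0,1,20],"angular":[0,0,0]},{"fingers":85,"delta_pos":[0,0,20],"angular":[0,0,0]},{"fingers":85,"delta_pos":[0,0,20],"angular":[0,0,0]},{"fingers":85,"delta_pos":[0,0,20],"angular":[0,0,0]},{"fingers":85,"delta_pos":[0,0,14],"angular":[0,0,0]},{"fingers":85,"delta_pos":[0,0,8],"angular":[0,0,0]},{"fingers":35,"delta_pos":[0,0,0],"angular":[0,0,0]},{"fingers":35,"delta_pos":[0,0,0],"angular":[0,0,0]},{"fingers":35,"delta_pos":[0,0,0],"angular":[0,0,0]},{"fingers":35,"delta_pos":[0,0,0],"angular":[0,0,0]},{"fingers":35,"delta_pos":[0,0,0],"angular":[0,0,0]},{"fingers":35,"delta_pos":[0,0,0],"angular":[0,0,0]}]' 30
python3 -c "
from h import *
to(.561,.0606,.015,89.1)"
```

```text
clock: 5.4
tcp_pos: [0.5643, 0.0602, 0.0185]
orientation: [0.001, 0.713, 0.701, 0.001]
wrist_force: [-1.5, -1.3, 6.4]
finger_gap: 0.0397
t 5.4 tcp [0.5643 0.0602 0.0185] gap 39.7 F [-1.5 -1.3  6.4]
  shift now-axes [ 0.3 -3.3  3.5] after-turn [ 0.3 -3.3  3.5] turn [ 0.0023  0.0006 -0.0022]
```

```bash
python3 -m pendant '[{"fingers":35,"delta_pos":[0,0,0],"angular":[0,0,0]},{"fingers":35,"delta_pos":[0,0,0],"angular":[0,0,0]}]'
python3 -m pendant '[{"fingers":35,"delta_pos":[0,0,-10],"angular":[0,0,0]},{"fingers":35,"delta_pos":[0,0,-20],"angular":[0,0,0]},{"fingers":35,"delta_pos":[0,0,-30],"angular":[0,0,0]},{"fingers":35,"delta_pos":[0,0,-30],"angular":[0,0,0]},{"fingers":35,"delta_pos":[0,0,-20],"angular":[0,0,0]},{"fingers":35,"delta_pos":[0,0,0],"angular":[0,0,0]},{"fingers":35,"delta_pos":[0,0,0],"angular":[0,0,0]}]'
python3 - <<'E'
from h import *
i=env.read_camera("top");p=env.camera_params("top")
to(.545,-.19,.12,106)
h=cv2.cvtColor(i,cv2.COLOR_BGR2HSV);H,S,V=cv2.split(h)
for n in ("wrist",):
    i=env.read_camera(n);cv2.imwrite("pics/w3.png",i)
E
```

```text
clock: 5.6
tcp_pos: [0.5643, 0.0603, 0.0185]
orientation: [0.001, 0.713, 0.701, 0.001]
wrist_force: [-1.2, -0.9, 5.6]
finger_gap: 0.0396
clock: 6.3
tcp_pos: [0.5633, 0.0605, 0.1274]
orientation: [0.0, 0.713, 0.701, 0.0]
wrist_force: [-1.1, -0.2, -1.4]
finger_gap: 0.0397
t 6.35 tcp [0.5625 0.0605 0.1264] gap 39.9 F [ 0.  -0.5 -1.1]
  shift now-axes [-250.8  -13.     6.4] after-turn [-236.   -85.9    6.4] turn [-1.300e-03 -2.000e-04 -2.971e-01]
```

View pics/w3.png

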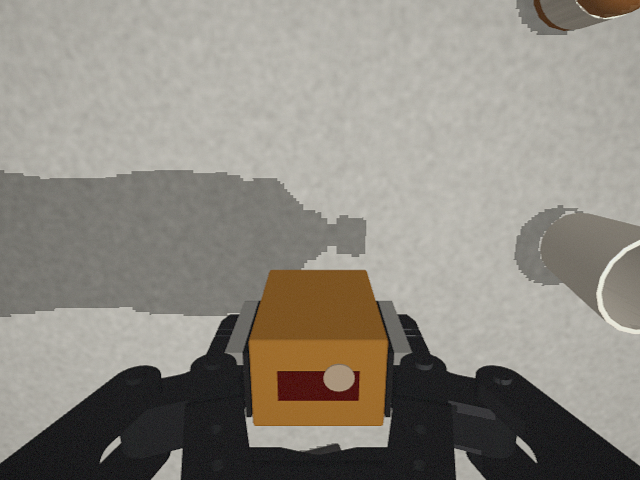

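The block hangs square and centred in the fingers: its top face spans columns 250–385, rows 339–425. Next I work out its offset along tool x and the target.

Run:
```python
from h import *
p=env.camera_params("wrist");s=env.get_state();R=Rt(s)
o,_=ray(p,318,240);print("cam in tool",(R.inv().apply(o-s["tcp_pos"])*1e3).round(1))
z=s["tcp_pos"][2]-.0185+.056
for u,v in((250,339),(385,339),(250,425),(385,425)):
    print((R.inv().apply(onz(p,u,v,z)-s["tcp_pos"])*1e3).round(1))
# stop face top edge from picture w2 : pose then = recompute via same tool offset
V=np.array(p["view"]);Tt=np.eye(4);Tt[:3,:3]=R.as_matrix();Tt[:3,3]=s["tcp_pos"]
C=V@Tt  # tool->cam
c,n=np.cos(np.radians(105.9)),np.sin(np.radians(105.9))
T2=np.eye(4);T2[:3,:3]=[[c,n,0],[n,-c,0],[0,0,-1]];T2[:3,3]=[.5391,-.1922,.2795]
q=dict(p);q["view"]=C@np.linalg.inv(T2)
c0=np.array([.54525,-.19008]);ey=np.array([np.cos(np.radians(106)),np.sin(np.radians(106))]);ex=np.array([ey[1],-ey[0]])
for nme,u,v,zz in(("stopL",305,229,.068),("stopR",347,229,.068),("stopBackL",305,246,.068),("slopeTopfront L",303,174,.068),("R",349,174,.068)):
    d=onz(q,u,v,zz)[:2]-c0;print(nme,"holder x,y mm",(d@ex*1e3).round(1),(d@ey*1e3).round(1))
g=c0+ey*-.006;to(g[0],g[1],.12,106)
```

```text
cam in tool [  76.3   -0.4 -142.6]
[ 14.2 -19.6 -37.5]
[ 14.2  18.6 -37.5]
[-15.4 -21.  -37.4]
[-15.3  20.  -37.5]
stopL holder x,y mm -18.0 -24.3
stopR holder x,y mm 18.7 -24.3
stopBackL holder x,y mm -18.2 -39.9
slopeTopfront L holder x,y mm -19.2 23.8
R holder x,y mm 19.5 23.7
t 6.4 tcp [0.5622 0.0605 0.1259] gap 39.6 F [ 0.   0.7 -1.2]
  shift now-axes [-256.6  -10.7    5.9] after-turn [-242.2  -85.4    5.9] turn [-0.0024 -0.0003 -0.2972]
```

```bash
python3 -m pendant '[{"fingers":35,"delta_pos":[0,0,0],"angular":[0,0,-0.099]},{"fingers":35,"delta_pos":[0,0,0],"angular":[0,0,-0.099]},{"fingers":35,"delta_pos":[0,0,0],"angular":[0,0,-0.099]},{"fingers":35,"delta_pos":[-38,-13.4,0],"angular":[0,0,0]},{"fingers":35,"delta_pos":[-38,-13.4,0],"angular":[0,0,0]},{"fingers":35,"delta_pos":[-38,-13.4,0],"angular":[0,0,0]},{"fingers":35,"delta_pos":[-38,-13.4,0],"angular":[0,0,0]},{"fingers":35,"delta_pos":[-38,-13.4,0],"angular":[0,0,0]},{"fingers":35,"delta_pos":[-30,-10.6,0],"angular":[0,0,0]},{"fingers":35,"delta_pos":[-15,-5.5,0],"angular":[0,0,0]},{"fingers":35,"delta_pos":[-7,-2,0],"angular":[0,0,0]},{"fingers":35,"delta_pos":[0,0,0],"angular":[0,0,0]}]'
python3 -m pendant '[{"fingers":35,"delta_pos":[0,0,0],"angular":[0,0,0]},{"fingers":35,"delta_pos":[0,0,0],"angular":[0,0,0]}]'
python3 - <<'E'
from h import *
i=env.read_camera("wrist");cv2.imwrite("pics/w4.png",i)
c0=np.array([.54525,-.19008]);ey=np.array([np.cos(np.radians(106)),np.sin(np.radians(106))])
g=c0+ey*-.006;to(g[0],g[1],.12,106)
E
```

```text
clock: 7.6
tcp_pos: [0.5477, -0.1956, 0.1264]
orientation: [-0.001, 0.602, 0.798, -0.0]
wrist_force: [0.1, 1.0, -0.2]
finger_gap: 0.0399
clock: 7.8
tcp_pos: [0.5481, -0.1941, 0.1272]
orientation: [-0.0, 0.601, 0.799, 0.0]
wrist_force: [0.4, 0.0, -0.9]
finger_gap: 0.0397
t 7.85 tcp [ 0.5482 -0.1943  0.1273] gap 39.7 F [ 0.1  0.2 -0.4]
  shift now-axes [-1.2 -1.7  7.3] after-turn [-1.2 -1.7  7.3] turn [-0.0001 -0.0003  0.0016]
```

View pics/w4.png

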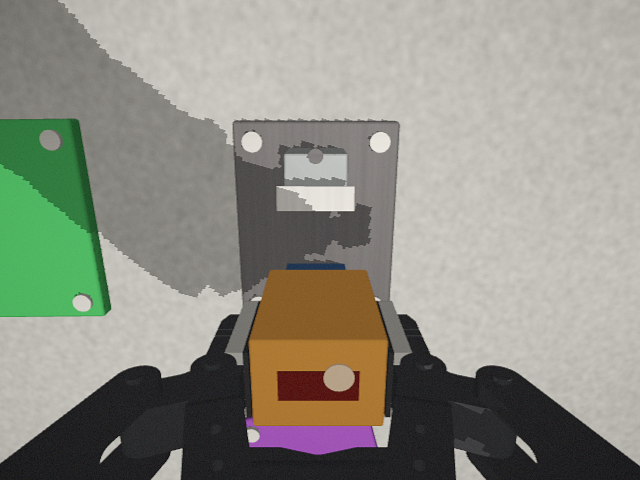

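The holder's centre column is 315.8 and the block's is 317.5, so I correct about −1.4 mm in tool y. Then I descend.

```bash
python3 -m pendant '[{"fingers":35,"delta_pos":[-1,-1.4,10],"angular":[0,0,0]},{"fingers":35,"delta_pos":[0,0,15],"angular":[0,0,0]},{"fingers":35,"delta_pos":[0,0,15],"angular":[0,0,0]},{"fingers":35,"delta_pos":[0,0,10],"angular":[0,0,0]},{"fingers":35,"delta_pos":[0,0,10],"angular":[0,0,0]},{"fingers":35,"delta_pos":[0,0,10],"angular":[0,0,0]},{"fingers":35,"delta_pos":[0,0,10],"angular":[0,0,0]},{"fingers":35,"delta_pos":[0,0,6],"angular":[0,0,0]},{"fingers":35,"delta_pos":[0,0,5],"angular":[0,0,0]},{"fingers":35,"delta_pos":[0,0,0],"angular":[0,0,0]},{"fingers":35,"delta_pos":[0,0,0],"angular":[0,0,0]}]'
python3 -c "
from h import *
to(.5469,-.1958,.0305,106)"
```

```text
clock: 8.95
tcp_pos: [0.5472, -0.1971, 0.0365]
orientation: [0.0, 0.602, 0.799, 0.0]
wrist_force: [-0.9, 0.3, 0.7]
finger_gap: 0.0397
t 8.95 tcp [ 0.5472 -0.1971  0.0365] gap 39.7 F [-0.9  0.3  0.7]
  shift now-axes [1.4 0.1 6. ] after-turn [1.4 0.1 6. ] turn [ 0.0003  0.0003 -0.0003]
```

```bash
python3 -m pendant '[{"fingers":35,"delta_pos":[0,0,2.5],"angular":[0,0,0]},{"fingers":35,"delta_pos":[0,0,2],"angular":[0,0,0]},{"fingers":35,"delta_pos":[0,0,0],"angular":[0,0,0]}]'
python3 -m pendant '[{"fingers":35,"delta_pos":[-1,0,0],"angular":[0,0,0]},{"fingers":35,"delta_pos":[0,0,0],"angular":[0,0,0]}]'
python3 -m pendant '[{"fingers":35,"delta_pos":[-1,0,0],"angular":[0,0,0]},{"fingers":35,"delta_pos":[0,0,0],"angular":[0,0,0]}]'
python3 -c "
from h import *
to(.5469,-.1958,.0305,106)
s=env.get_state();print(Rt(s).inv().apply(s['wrist_force']))"
```

```text
clock: 9.25
tcp_pos: [0.5469, -0.197, 0.0317]
orientation: [-0.0, 0.602, 0.799, -0.0]
wrist_force: [-0.6, -1.5, -0.4]
finger_gap: 0.0396
clock: 9.45
tcp_pos: [0.5471, -0.1977, 0.0318]
orientation: [-0.0, 0.602, 0.799, 0.0]
wrist_force: [-0.1, 0.9, -1.5]
finger_gap: 0.04
clock: 9.65
tcp_pos: [0.5471, -0.1977, 0.0318]
orientation: [-0.001, 0.602, 0.799, 0.001]
wrist_force: [-1.3, 5.0, 2.7]
finger_gap: 0.0398
t 9.65 tcp [ 0.5471 -0.1977  0.0318] gap 39.8 F [-1.3  5.   2.7]
  shift now-axes [1.8 0.3 1.3] after-turn [1.8 0.3 1.3] turn [-0.0001 -0.0024  0.0005]
[ 5.18311463  0.10193937 -2.7305649 ]
```

```bash
python3 -m pendant '[{"fingers":35,"delta_pos":[0,0,1],"angular":[0,0,0]},{"fingers":35,"delta_pos":[0,0,0],"angular":[0,0,0]}]'
python3 -m pendant '[{"fingers":35,"delta_pos":[0,0,1],"angular":[0,0,0]},{"fingers":35,"delta_pos":[0,0,0],"angular":[0,0,0]}]'
python3 -c "
from h import *
s=env.get_state();print(s['tcp_pos'],Rt(s).inv().apply(s['wrist_force']))"
```

```text
clock: 9.85
tcp_pos: [0.5471, -0.1976, 0.0307]
orientation: [-0.001, 0.602, 0.799, 0.001]
wrist_force: [-1.2, 5.6, 1.2]
finger_gap: 0.0397
clock: 10.05
tcp_pos: [0.5471, -0.1977, 0.0305]
orientation: [-0.001, 0.602, 0.799, 0.001]
wrist_force: [-2.9, 5.5, 7.1]
finger_gap: 0.0398
[ 0.54711262 -0.19766669  0.03051177] [ 6.13053158 -1.26897665 -7.1069599 ]
```

```bash
python3 -m pendant '[{"fingers":35,"delta_pos":[-0.7,0,0],"angular":[0,0,0]},{"fingers":35,"delta_pos":[0,0,0],"angular":[0,0,0]},{"fingers":60,"delta_pos":[0,0,0],"angular":[0,0,0]},{"fingers":60,"delta_pos":[0,0,0],"angular":[0,0,0]},{"fingers":60,"delta_pos":[0,0,0],"angular":[0,0,0]},{"fingers":70,"delta_pos":[0,0,-10],"angular":[0,0,0]},{"fingers":70,"delta_pos":[0,0,-25],"angular":[0,0,0]},{"fingers":85,"delta_pos":[0,0,-40],"angular":[0,0,0]},{"fingers":85,"delta_pos":[0,0,-40],"angular":[0,0,0]},{"fingers":85,"delta_pos":[0,0,-20],"angular":[0,0,0]},{"fingers":85,"delta_pos":[0,0,0],"angular":[0,0,0]},{"fingers":85,"delta_pos":[0,0,0],"angular":[0,0,0]}]'
python3 -m pendant '[{"fingers":85,"delta_pos":[-30,0,-20],"angular":[0,0,0]},{"fingers":85,"delta_pos":[-25,0,-20],"angular":[0,0,0]},{"fingers":85,"delta_pos":[0,0,0],"angular":[0,0,0]},{"fingers":85,"delta_pos":[0,0,0],"angular":[0,0,0]},{"fingers":85,"delta_pos":[0,0,0],"angular":[0,0,0]}]'
python3 - <<'E'
from h import *
p=env.camera_params("wrist");i=env.read_camera("wrist");cv2.imwrite("pics/w5.png",i)
q=env.camera_params("wrist");np.save("w5.npy",q["view"])
to(.5130,.2479,.15,68)
g=i[60:320,150:480];cv2.imwrite("pics/w5c.png",cv2.resize(g,None,fx=2.3,fy=2.3,interpolation=cv2.INTER_CUBIC))
E
```

```text
clock: 11.25
tcp_pos: [0.548, -0.1999, 0.1654]
orientation: [0.001, 0.602, 0.799, 0.0]
wrist_force: [0.7, -0.1, -0.5]
finger_gap: 0.0848
clock: 11.75
tcp_pos: [0.5618, -0.2514, 0.2028]
orientation: [-0.002, 0.602, 0.799, -0.0]
wrist_force: [0.2, 0.5, 0.2]
finger_gap: 0.0852
t 11.8 tcp [ 0.5618 -0.2512  0.203 ] gap 84.9 F [-0.2  0.5 -0.2]
  shift now-axes [493.1  90.9  54.1] after-turn [ 444.5 -232.3   53. ] turn [-0.0031 -0.0018  0.6635]
```

View pics/w5c.png

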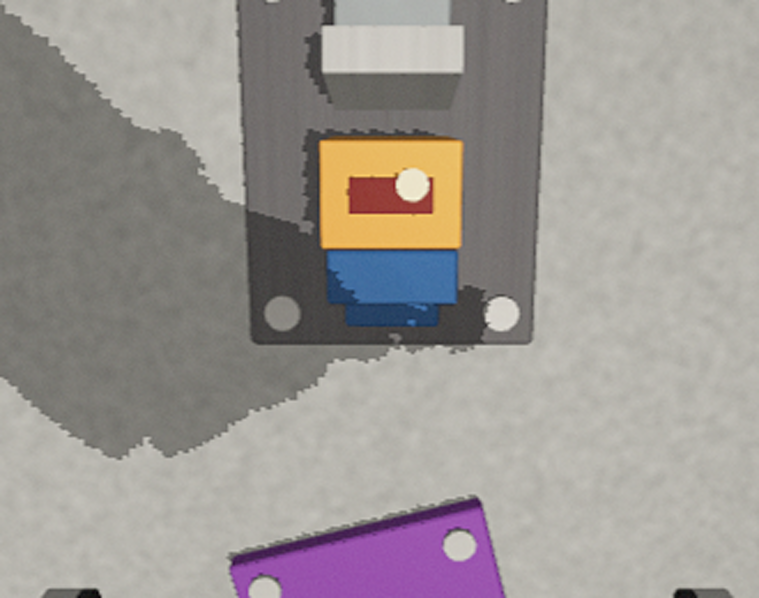

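The block spans columns 320–462 (centre 391) against 392 for the stop jaw and 392.5 for the sloped jaw, so it is central, square and flush with the stop. Next, the wedge.

```bash
python3 -m pendant '[{"fingers":85,"delta_pos":[0,0,-6],"angular":[0,0,0.111]},{"fingers":85,"delta_pos":[0,0,-8],"angular":[0,0,0.111]},{"fingers":85,"delta_pos":[0,0,-8],"angular":[0,0,0.111]},{"fingers":85,"delta_pos":[0,0,-8],"angular":[0,0,0.111]},{"fingers":85,"delta_pos":[0,0,-8],"angular":[0,0,0.111]},{"fingers":85,"delta_pos":[0,0,-8],"angular":[0,0,0.109]}]'
python3 -m pendant '[{"fingers":85,"delta_pos":[38,-23.2,0],"angular":[0,0,0]},{"fingers":85,"delta_pos":[38,-23.2,0],"angular":[0,0,0]},{"fingers":85,"delta_pos":[38,-23.2,0],"angular":[0,0,0]},{"fingers":85,"delta_pos":[38,-23.2,0],"angular":[0,0,0]},{"fingers":85,"delta_pos":[38,-23.2,0],"angular":[0,0,0]},{"fingers":85,"delta_pos":[38,-23.2,0],"angular":[0,0,0]},{"fingers":85,"delta_pos":[38,-23.2,0],"angular":[0,0,0]},{"fingers":85,"delta_pos":[38,-23.2,0],"angular":[0,0,0]},{"fingers":85,"delta_pos":[38,-23.2,0],"angular":[0,0,0]},{"fingers":85,"delta_pos":[25,-15,0],"angular":[0,0,0]},{"fingers":85,"delta_pos":[12,-8,0],"angular":[0,0,0]},{"fingers":85,"delta_pos":[0,0,0],"angular":[0,0,0]}]'
python3 -m pendant '[{"fingers":85,"delta_pos":[0,0,0],"angular":[0,0,0]},{"fingers":85,"delta_pos":[0,0,0],"angular":[0,0,0]},{"fingers":85,"delta_pos":[0,0,0],"angular":[0,0,0]}]'
python3 - <<'E'
from h import *
p=env.camera_params("wrist");s=env.get_state();i=env.read_camera("wrist");cv2.imwrite("pics/w6.png",i)
h=cv2.cvtColor(i,cv2.COLOR_BGR2HSV);H,S,V=cv2.split(h);R=Rt(s)
m=(((H<6)|(H>174))&(S>150)&(V>110)).astype(np.uint8)
c=max(cv2.findContours(m,0,2)[0],key=cv2.contourArea);r=cv2.minAreaRect(c);b=cv2.boxPoints(r);print(r,b.round(1).tolist())
w=[onz(p,u,v,.094) for u,v in b]
print([(R.inv().apply(x-s["tcp_pos"])*1e3).round(1).tolist() for x in w],np.mean(w,0))
to(.5152,.2535,.05,68)
E
```

```text
clock: 12.4
tcp_pos: [0.5624, -0.2512, 0.2501]
orientation: [-0.001, 0.83, 0.557, -0.0]
wrist_force: [-0.1, -0.1, 0.7]
finger_gap: 0.0847
clock: 13.6
tcp_pos: [0.4891, 0.1876, 0.2501]
orientation: [-0.0, 0.828, 0.56, -0.001]
wrist_force: [0.7, 0.2, 0.5]
finger_gap: 0.0851
clock: 13.9
tcp_pos: [0.4907, 0.1847, 0.2507]
orientation: [0.0, 0.83, 0.558, -0.0]
wrist_force: [0.2, -1.0, -0.3]
finger_gap: 0.0852
((314.0, 115.0), (34.0, 64.0), 90.0) [[282.0, 98.0], [346.0, 98.0], [346.0, 132.0], [282.0, 132.0]]
[[83.4, -24.4, 156.6], [83.4, 18.8, 156.6], [61.1, 19.2, 156.6], [61.1, -25.0, 156.6]] [0.51531067 0.25258724 0.094     ]
t 13.95 tcp [0.4907 0.1848 0.2507] gap 84.9 F [-0.3 -0.   0.4]
  shift now-axes [ 72.9  -3.3 200.7] after-turn [ 72.9  -3.1 200.7] turn [ 0.0001  0.0002 -0.0029]
```

View pics/w6.png

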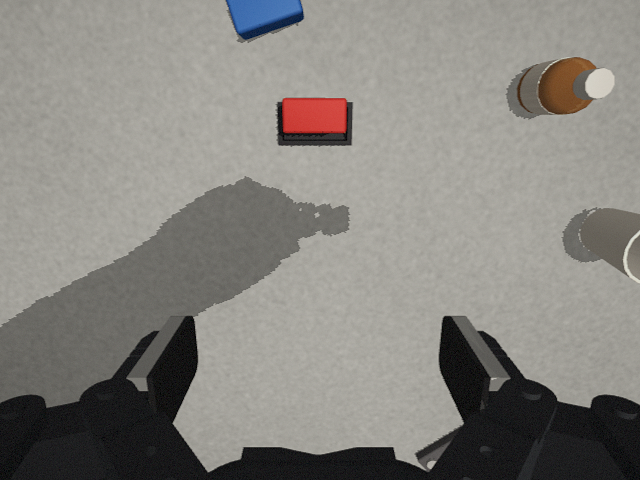

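```bash
python3 -m pendant '[{"fingers":85,"delta_pos":[20,-1,10],"angular":[0,0,0]},{"fingers":85,"delta_pos":[25,-1,15],"angular":[0,0,0]},{"fingers":85,"delta_pos":[20,-1,15],"angular":[0,0,0]},{"fingers":85,"delta_pos":[6.3,0,15],"angular":[0,0,0]},{"fingers":85,"delta_pos":[0,0,20],"angular":[0,0,0]},{"fingers":85,"delta_pos":[0,0,25],"angular":[0,0,0]},{"fingers":85,"delta_pos":[0,0,25],"angular":[0,0,0]},{"fingers":85,"delta_pos":[0,0,25],"angular":[0,0,0]},{"fingers":85,"delta_pos":[0,0,25],"angular":[0,0,0]},{"fingers":85,"delta_pos":[0,0,16],"angular":[0,0,0]},{"fingers":85,"delta_pos":[0,0,10],"angular":[0,0,0]},{"fingers":85,"delta_pos":[0,0,0],"angular":[0,0,0]}]'
python3 -m pendant '[{"fingers":85,"delta_pos":[0,0,0],"angular":[0,0,0]},{"fingers":40,"delta_pos":[0,0,0],"angular":[0,0,0]},{"fingers":40,"delta_pos":[0,0,0],"angular":[0,0,0]},{"fingers":40,"delta_pos":[0,0,0],"angular":[0,0,0]},{"fingers":40,"delta_pos":[0,0,0],"angular":[0,0,0]},{"fingers":40,"delta_pos":[0,0,0],"angular":[0,0,0]},{"fingers":40,"delta_pos":[0,0,0],"angular":[0,0,0]}]' 40
python3 -c "
from h import *
to(.515,.2517,.049,68)"
```

```text
clock: 15.15
tcp_pos: [0.5137, 0.2521, 0.0484]
orientation: [-0.0, 0.83, 0.558, -0.001]
wrist_force: [-0.5, 0.0, -0.5]
finger_gap: 0.0849
clock: 15.85
tcp_pos: [0.5149, 0.2533, 0.0506]
orientation: [0.0, 0.829, 0.559, 0.001]
wrist_force: [-0.8, 0.4, 7.2]
finger_gap: 0.0436
t 15.85 tcp [0.5149 0.2533 0.0506] gap 43.6 F [-0.8  0.4  7.2]
  shift now-axes [-1.4  0.7  1.6] after-turn [-1.4  0.7  1.6] turn [ 0.0011 -0.0009 -0.0009]
```

```bash
python3 -m pendant '[{"fingers":40,"delta_pos":[0,0,-8],"angular":[0,0,0]},{"fingers":40,"delta_pos":[0,0,-15],"angular":[0,0,0]},{"fingers":40,"delta_pos":[0,0,-25],"angular":[0,0,0]},{"fingers":40,"delta_pos":[0,0,-35],"angular":[0,0,0]},{"fingers":40,"delta_pos":[0,0,-25],"angular":[0,0,0]},{"fingers":40,"delta_pos":[0,0,-12],"angular":[0,0,0]},{"fingers":40,"delta_pos":[0,0,0],"angular":[0,0,0]},{"fingers":40,"delta_pos":[0,0,0],"angular":[0,0,0]},{"fingers":40,"delta_pos":[0,0,0],"angular":[0,0,0]}]'
python3 - <<'E'
from h import *
p=env.camera_params("wrist");s=env.get_state();i=env.read_camera("wrist");cv2.imwrite("pics/w7.png",i)
h=cv2.cvtColor(i,cv2.COLOR_BGR2HSV);H,S,V=cv2.split(h);R=Rt(s)
m=(((H<6)|(H>174))&(S>150)&(V>110)).astype(np.uint8)
c=max(cv2.findContours(m,0,2)[0],key=cv2.contourArea);r=cv2.minAreaRect(c);b=cv2.boxPoints(r);print(r)
w=[onz(p,u,v,s["tcp_pos"][2]-.0466+.09) for u,v in b]
print([(R.inv().apply(x-s["tcp_pos"])*1e3).round(1).tolist() for x in w])
to(.5471,-.1977,.2,106)
E
```

```text
clock: 16.75
tcp_pos: [0.5133, 0.2527, 0.1679]
orientation: [-0.0, 0.829, 0.559, -0.002]
wrist_force: [0.6, -0.0, -0.5]
finger_gap: 0.0435
((318.0, 386.0), (82.0, 156.0), 90.0)
[[15.8, -21.1, -43.4], [15.8, 20.7, -43.5], [-11.0, 22.2, -43.4], [-11.1, -22.6, -43.3]]
t 16.8 tcp [0.5134 0.2527 0.1679] gap 43.6 F [ 0.3 -0.2 -0.7]
  shift now-axes [-404.8  200.3  -31.7] after-turn [-442.2  -91.7  -32.1] turn [-0.0031  0.0013 -0.6643]
```

View pics/w7.png

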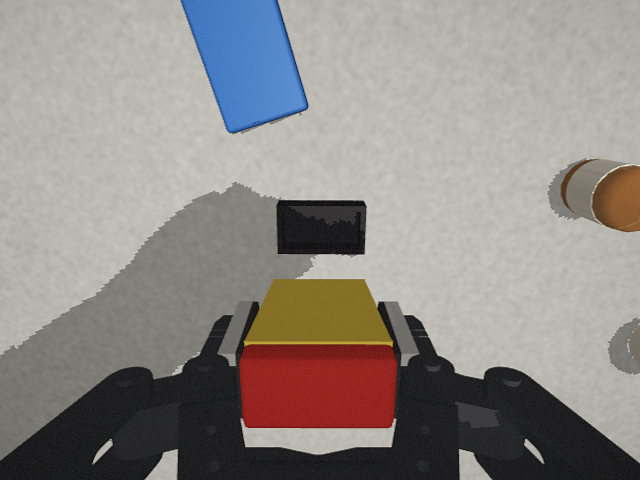

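The wedge is held squarely; the cap spans columns 240–396, with its rear edge at row 427 (tool x −11 mm). I carry it over the gap.

```bash
python3 -m pendant '[{"fingers":40,"delta_pos":[0,0,0],"angular":[0,0,-0.111]},{"fingers":40,"delta_pos":[0,0,0],"angular":[0,0,-0.111]},{"fingers":40,"delta_pos":[0,0,0],"angular":[0,0,-0.111]},{"fingers":40,"delta_pos":[0,0,0],"angular":[0,0,-0.111]},{"fingers":40,"delta_pos":[0,0,0],"angular":[0,0,-0.111]},{"fingers":40,"delta_pos":[0,0,0],"angular":[0,0,-0.109]}]'
python3 -m pendant '[{"fingers":40,"delta_pos":[-30,-6.6,0],"angular":[0,0,0]},{"fingers":40,"delta_pos":[-45,-10,0],"angular":[0,0,0]},{"fingers":40,"delta_pos":[-45,-10,0],"angular":[0,0,0]},{"fingers":40,"delta_pos":[-45,-10,0],"angular":[0,0,0]},{"fingers":40,"delta_pos":[-45,-10,0],"angular":[0,0,0]},{"fingers":40,"delta_pos":[-45,-10,0],"angular":[0,0,0]},{"fingers":40,"delta_pos":[-45,-10,0],"angular":[0,0,0]},{"fingers":40,"delta_pos":[-45,-10,0],"angular":[0,0,0]},{"fingers":40,"delta_pos":[-40,-8.8,0],"angular":[0,0,0]},{"fingers":40,"delta_pos":[-19,-4,0],"angular":[0,0,0]},{"fingers":40,"delta_pos":[-9,-2,0],"angular":[0,0,0]},{"fingers":40,"delta_pos":[0,0,0],"angular":[0,0,0]}]'
python3 -m pendant '[{"fingers":40,"delta_pos":[0,0,0],"angular":[0,0,0]},{"fingers":40,"delta_pos":[0,0,0],"angular":[0,0,0]}]'
python3 - <<'E'
from h import *
i=env.read_camera("wrist");cv2.imwrite("pics/w8.png",i)
to(.5395,-.1702,.087,106)
E
```

```text
clock: 17.4
tcp_pos: [0.5137, 0.2528, 0.1683]
orientation: [-0.001, 0.6, 0.8, -0.001]
wrist_force: [0.5, -0.2, -1.0]
finger_gap: 0.0433
clock: 18.6
tcp_pos: [0.5398, -0.1698, 0.1687]
orientation: [-0.001, 0.603, 0.798, -0.0]
wrist_force: [-0.3, 0.8, -0.9]
finger_gap: 0.0439
clock: 18.8
tcp_pos: [0.5401, -0.1676, 0.1696]
orientation: [-0.0, 0.601, 0.799, 0.0]
wrist_force: [-0.6, 0.1, -2.1]
finger_gap: 0.0435
t 18.85 tcp [ 0.5402 -0.1677  0.1698] gap 43.6 F [ 0.2 -0.1 -0.6]
  shift now-axes [-2.2 -1.3 82.8] after-turn [-2.2 -1.4 82.8] turn [-0.0002 -0.0003  0.0017]
```

View pics/w8.png

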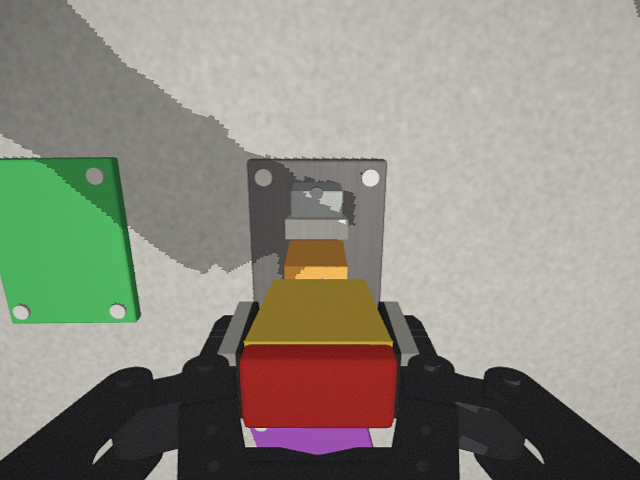

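Screws centre at column 316.8, the jaw at 317 and the wedge at 318, so I shift about −1.1 mm in tool y and lower it.

```bash
python3 -m pendant '[{"fingers":40,"delta_pos":[-2.2,-1.1,0],"angular":[0,0,0]},{"fingers":40,"delta_pos":[0,0,10],"angular":[0,0,0]},{"fingers":40,"delta_pos":[0,0,15],"angular":[0,0,0]},{"fingers":40,"delta_pos":[0,0,15],"angular":[0,0,0]},{"fingers":40,"delta_pos":[0,0,10],"angular":[0,0,0]},{"fingers":40,"delta_pos":[0,0,0],"angular":[0,0,0]}]'
python3 -m pendant '[{"fingers":40,"delta_pos":[0,0,5],"angular":[0,0,0]},{"fingers":40,"delta_pos":[0,0,5],"angular":[0,0,0]},{"fingers":40,"delta_pos":[0,0,4],"angular":[0,0,0]},{"fingers":40,"delta_pos":[0,0,0],"angular":[0,0,0]}]'
python3 -c "
from h import *
to(.5395,-.1702,.087,106)"
```

```text
clock: 19.45
tcp_pos: [0.5386, -0.1708, 0.1178]
orientation: [-0.002, 0.602, 0.799, -0.0]
wrist_force: [-0.5, 0.2, -0.8]
finger_gap: 0.0432
clock: 19.85
tcp_pos: [0.5396, -0.1715, 0.1053]
orientation: [-0.0, 0.602, 0.799, -0.0]
wrist_force: [-0.4, -0.3, -0.7]
finger_gap: 0.0437
t 19.85 tcp [ 0.5396 -0.1715  0.1053] gap 43.7 F [-0.4 -0.3 -0.7]
  shift now-axes [ 1.2  0.3 18.3] after-turn [ 1.2  0.3 18.3] turn [-0.0005 -0.0004 -0.0003]
```

```bash
python3 -m pendant '[{"fingers":40,"delta_pos":[0,0,5],"angular":[0,0,0]},{"fingers":40,"delta_pos":[0,0,5],"angular":[0,0,0]},{"fingers":40,"delta_pos":[0,0,4],"angular":[0,0,0]},{"fingers":40,"delta_pos":[0,0,0],"angular":[0,0,0]}]'
python3 -m pendant '[{"fingers":40,"delta_pos":[-0.7,0,0],"angular":[0,0,0]},{"fingers":40,"delta_pos":[0,0,0],"angular":[0,0,0]}]'
python3 -m pendant '[{"fingers":40,"delta_pos":[-0.7,0,0],"angular":[0,0,0]},{"fingers":40,"delta_pos":[0,0,0],"angular":[0,0,0]}]'
python3 -c "
from h import *
to(.5395,-.1702,.087,106)"
```

```text
clock: 20.25
tcp_pos: [0.5393, -0.1714, 0.091]
orientation: [-0.001, 0.602, 0.799, -0.0]
wrist_force: [-0.1, 0.3, -1.5]
finger_gap: 0.0437
clock: 20.45
tcp_pos: [0.5401, -0.1724, 0.0919]
orientation: [0.0, 0.602, 0.799, 0.0]
wrist_force: [0.0, 0.9, -0.2]
finger_gap: 0.0436
clock: 20.65
tcp_pos: [0.5402, -0.1726, 0.0919]
orientation: [-0.0, 0.602, 0.799, 0.0]
wrist_force: [0.1, 2.4, -0.4]
finger_gap: 0.0434
t 20.65 tcp [ 0.5402 -0.1726  0.0919] gap 43.4 F [ 0.1  2.4 -0.4]
  shift now-axes [2.5 0.  4.9] after-turn [2.5 0.  4.9] turn [ 0.0002 -0.0007 -0.0001]
```

```bash
python3 -m pendant '[{"fingers":40,"delta_pos":[0,0,3],"angular":[0,0,0]},{"fingers":40,"delta_pos":[0,0,3],"angular":[0,0,0]},{"fingers":40,"delta_pos":[0,0,3],"angular":[0,0,0]},{"fingers":40,"delta_pos":[0,0,0],"angular":[0,0,0]}]'
python3 -m pendant '[{"fingers":40,"delta_pos":[0,0,2],"angular":[0,0,0]},{"fingers":40,"delta_pos":[0,0,2],"angular":[0,0,0]},{"fingers":40,"delta_pos":[0,0,0],"angular":[0,0,0]}]'
python3 -m pendant '[{"fingers":40,"delta_pos":[0,0,2],"angular":[0,0,0]},{"fingers":40,"delta_pos":[0,0,0],"angular":[0,0,0]}]'
```

```text
clock: 21.05
tcp_pos: [0.5399, -0.1727, 0.082]
orientation: [-0.0, 0.602, 0.799, -0.0]
wrist_force: [0.1, 1.4, -2.4]
finger_gap: 0.0438
clock: 21.35
tcp_pos: [0.54, -0.1726, 0.0784]
orientation: [-0.0, 0.602, 0.799, 0.0]
wrist_force: [0.4, 4.2, -1.6]
finger_gap: 0.0432
clock: 21.55
tcp_pos: [0.5401, -0.1726, 0.0765]
orientation: [-0.0, 0.602, 0.799, 0.0]
wrist_force: [-1.2, 3.7, -1.0]
finger_gap: 0.0437
```

```bash
python3 -m pendant '[{"fingers":40,"delta_pos":[0,0,2],"angular":[0,0,0]},{"fingers":40,"delta_pos":[0,0,2],"angular":[0,0,0]},{"fingers":40,"delta_pos":[0,0,0],"angular":[0,0,0]}]'
python3 -m pendant '[{"fingers":40,"delta_pos":[0,0,2],"angular":[0,0,0]},{"fingers":40,"delta_pos":[0,0,0],"angular":[0,0,0]}]'
python3 -m pendant '[{"fingers":40,"delta_pos":[0,0,2],"angular":[0,0,0]},{"fingers":40,"delta_pos":[0,0,0],"angular":[0,0,0]}]'
```

```text
clock: 21.85
tcp_pos: [0.5401, -0.1726, 0.0726]
orientation: [-0.0, 0.602, 0.799, 0.0]
wrist_force: [0.1, 4.8, -1.6]
finger_gap: 0.0438
clock: 22.05
tcp_pos: [0.5401, -0.1726, 0.0706]
orientation: [-0.0, 0.602, 0.799, 0.0]
wrist_force: [-1.0, 5.2, -0.5]
finger_gap: 0.0435
clock: 22.25
tcp_pos: [0.5401, -0.1726, 0.0687]
orientation: [-0.0, 0.602, 0.799, 0.0]
wrist_force: [-0.5, 5.1, 0.2]
finger_gap: 0.0433
```

```bash
python3 -m pendant '[{"fingers":40,"delta_pos":[0,0,1.5],"angular":[0,0,0]},{"fingers":40,"delta_pos":[0,0,0],"angular":[0,0,0]}]'
python3 -m pendant '[{"fingers":40,"delta_pos":[0,0,1.5],"angular":[0,0,0]},{"fingers":40,"delta_pos":[0,0,0],"angular":[0,0,0]}]'
```

```text
clock: 22.45
tcp_pos: [0.5401, -0.1726, 0.0673]
orientation: [-0.0, 0.602, 0.799, 0.0]
wrist_force: [-1.3, 4.9, 0.4]
finger_gap: 0.0437
clock: 22.65
tcp_pos: [0.5402, -0.1726, 0.0665]
orientation: [0.0, 0.602, 0.799, 0.0]
wrist_force: [-2.6, 5.8, 5.7]
finger_gap: 0.0433
```

```bash
python3 -m pendant '[{"fingers":40,"delta_pos":[0.6,0,1],"angular":[0,0,0]},{"fingers":40,"delta_pos":[0,0,0],"angular":[0,0,0]}]'
python3 -m pendant '[{"fingers":40,"delta_pos":[0,0,1],"angular":[0,0,0]},{"fingers":40,"delta_pos":[0,0,0],"angular":[0,0,0]}]'
```

```text
clock: 22.85
tcp_pos: [0.5403, -0.1726, 0.0662]
orientation: [0.001, 0.602, 0.799, -0.0]
wrist_force: [-3.2, 5.2, 8.8]
finger_gap: 0.0431
clock: 23.05
tcp_pos: [0.5405, -0.1725, 0.0659]
orientation: [0.001, 0.602, 0.799, 0.0]
wrist_force: [-5.0, 6.2, 13.1]
finger_gap: 0.0436
```

```bash
python3 -m pendant '[{"fingers":60,"delta_pos":[0,0,0],"angular":[0,0,0]},{"fingers":60,"delta_pos":[0,0,0],"angular":[0,0,0]},{"fingers":60,"delta_pos":[0,0,0],"angular":[0,0,0]},{"fingers":70,"delta_pos":[0,0,-8],"angular":[0,0,0]},{"fingers":70,"delta_pos":[0,0,-20],"angular":[0,0,0]},{"fingers":70,"delta_pos":[0,0,-30],"angular":[0,0,0]},{"fingers":70,"delta_pos":[0,0,-25],"angular":[0,0,0]},{"fingers":0,"delta_pos":[0,0,-10],"angular":[0,0,0]},{"fingers":0,"delta_pos":[0,0,0],"angular":[0,0,0]},{"fingers":0,"delta_pos":[0,0,0],"angular":[0,0,0]},{"fingers":0,"delta_pos":[0,0,0],"angular":[0,0,0]},{"fingers":0,"delta_pos":[0,0,0],"angular":[0,0,0]}]' 30
python3 -m pendant '[{"fingers":0,"delta_pos":[0,0,0],"angular":[0,0,0]},{"fingers":0,"delta_pos":[0,0,0],"angular":[0,0,0]}]'
python3 - <<'E'
from h import *
p=env.camera_params("wrist");s=env.get_state();i=env.read_camera("wrist");cv2.imwrite("pics/w9.png",i)
to(.5401,-.1726,.1093,106)
E
```

```text
clock: 24.25
tcp_pos: [0.5393, -0.172, 0.1553]
orientation: [-0.001, 0.602, 0.799, -0.0]
wrist_force: [-0.5, 0.2, 0.9]
finger_gap: 0.0003
clock: 24.45
tcp_pos: [0.5398, -0.1722, 0.1562]
orientation: [-0.0, 0.602, 0.799, -0.0]
wrist_force: [-0.2, 0.1, 0.8]
finger_gap: -0.0003
t 24.5 tcp [ 0.5399 -0.1723  0.1564] gap 0.1 F [ 0.2 -0.2 -0.7]
  shift now-axes [-0.4  0.1 47.1] after-turn [-0.4  0.1 47.1] turn [-0.0005 -0.0004 -0.0003]
```

View pics/w9.png

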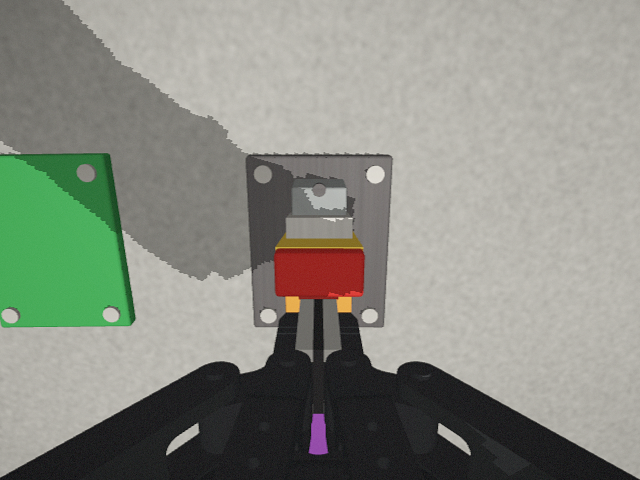

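The wedge stands upright in the gap: cap columns 275–363, holder centre 319, finger tips over it. I press down on the cap.

```bash
python3 -m pendant '[{"fingers":0,"delta_pos":[0,0,10],"angular":[0,0,0]},{"fingers":0,"delta_pos":[0,0,15],"angular":[0,0,0]},{"fingers":0,"delta_pos":[0,0,10],"angular":[0,0,0]},{"fingers":0,"delta_pos":[0,0,6],"angular":[0,0,0]},{"fingers":0,"delta_pos":[0,0,2],"angular":[0,0,0]},{"fingers":0,"delta_pos":[0,0,0],"angular":[0,0,0]},{"fingers":0,"delta_pos":[0,0,0],"angular":[0,0,0]}]'
python3 -m pendant '[{"fingers":0,"delta_pos":[0,0,1],"angular":[0,0,0]},{"fingers":0,"delta_pos":[0,0,1],"angular":[0,0,0]},{"fingers":0,"delta_pos":[0,0,1],"angular":[0,0,0]},{"fingers":0,"delta_pos":[0,0,0],"angular":[0,0,0]}]'
python3 -m pendant '[{"fingers":0,"delta_pos":[0,0,1],"angular":[0,0,0]},{"fingers":0,"delta_pos":[0,0,1],"angular":[0,0,0]},{"fingers":0,"delta_pos":[0,0,0],"angular":[0,0,0]}]'
```

```text
clock: 25.2
tcp_pos: [0.5404, -0.1725, 0.1142]
orientation: [0.0, 0.602, 0.799, 0.0]
wrist_force: [0.6, 0.8, 0.2]
finger_gap: -0.0001
clock: 25.6
tcp_pos: [0.54, -0.1724, 0.1107]
orientation: [-0.0, 0.602, 0.799, -0.0]
wrist_force: [0.2, -0.9, 0.5]
finger_gap: 0.0001
clock: 25.9
tcp_pos: [0.5402, -0.1724, 0.1094]
orientation: [0.0, 0.602, 0.799, 0.0]
wrist_force: [-1.1, 1.7, 3.9]
finger_gap: -0.0
```

Contact at the cap; press gradually.

```bash
python3 -m pendant '[{"fingers":0,"delta_pos":[0,0,1],"angular":[0,0,0]},{"fingers":0,"delta_pos":[0,0,0],"angular":[0,0,0]}]'
python3 -m pendant '[{"fingers":0,"delta_pos":[0,0,1],"angular":[0,0,0]},{"fingers":0,"delta_pos":[0,0,0],"angular":[0,0,0]}]'
python3 -m pendant '[{"fingers":0,"delta_pos":[0,0,0.7],"angular":[0,0,0]},{"fingers":0,"delta_pos":[0,0,0],"angular":[0,0,0]}]'
```

```text
clock: 26.1
tcp_pos: [0.5405, -0.1723, 0.1092]
orientation: [0.001, 0.602, 0.799, 0.0]
wrist_force: [-2.0, 1.7, 9.2]
finger_gap: -0.0004
clock: 26.3
tcp_pos: [0.5408, -0.1723, 0.109]
orientation: [0.001, 0.602, 0.799, 0.001]
wrist_force: [-2.6, 2.8, 13.9]
finger_gap: -0.0002
clock: 26.5
tcp_pos: [0.5409, -0.1722, 0.1089]
orientation: [0.001, 0.602, 0.799, 0.001]
wrist_force: [-3.9, 2.6, 16.6]
finger_gap: 0.0003
```

```bash
python3 -m pendant '[{"fingers":0,"delta_pos":[0,0,0.6],"angular":[0,0,0]},{"fingers":0,"delta_pos":[0,0,0],"angular":[0,0,0]},{"fingers":0,"delta_pos":[0,0,0],"angular":[0,0,0]},{"fingers":0,"delta_pos":[0,0,0],"angular":[0,0,0]}]'
```

```text
clock: 26.9
tcp_pos: [0.5411, -0.1722, 0.1087]
orientation: [0.002, 0.602, 0.799, 0.001]
wrist_force: [-3.6, 5.0, 20.0]
finger_gap: -0.0002
```

20 N with about 0.2 mm of travel, so it is locked. I retract and check.

```bash
python3 -m pendant '[{"fingers":0,"delta_pos":[0,0,-3],"angular":[0,0,0]},{"fingers":0,"delta_pos":[0,0,-6],"angular":[0,0,0]},{"fingers":0,"delta_pos":[0,0,-20],"angular":[0,0,0]},{"fingers":0,"delta_pos":[0,0,-40],"angular":[0,0,0]},{"fingers":0,"delta_pos":[-30,0,-30],"angular":[0,0,0]},{"fingers":0,"delta_pos":[-40,0,0],"angular":[0,0,0]},{"fingers":0,"delta_pos":[-10,0,0],"angular":[0,0,0]},{"fingers":0,"delta_pos":[0,0,0],"angular":[0,0,0]},{"fingers":0,"delta_pos":[0,0,0],"angular":[0,0,0]},{"fingers":0,"delta_pos":[0,0,0],"angular":[0,0,0]}]'
python3 - <<'E'
from h import *
i=env.read_camera("wrist");j=env.read_camera("side");cv2.imwrite("pics/w10.png",i)
a=cv2.resize(i[60:360,150:480],(400,364));b=cv2.resize(j[270:420,260:425],(400,364),interpolation=cv2.INTER_CUBIC)
cv2.imwrite("pics/f.png",np.hstack([a,b]));to(.54,-.17,.2,106)
E
```

```text
clock: 27.9
tcp_pos: [0.5614, -0.2479, 0.2038]
orientation: [-0.001, 0.602, 0.799, -0.0]
wrist_force: [-0.6, -0.9, -0.1]
finger_gap: -0.0004
t 28.0 tcp [ 0.5617 -0.248   0.2042] gap 0.1 F [ 0.1  0.7 -1. ]
  shift now-axes [81.   0.7  4.3] after-turn [81.   0.6  4.2] turn [-0.0006 -0.0009  0.0009]
```

View pics/f.png

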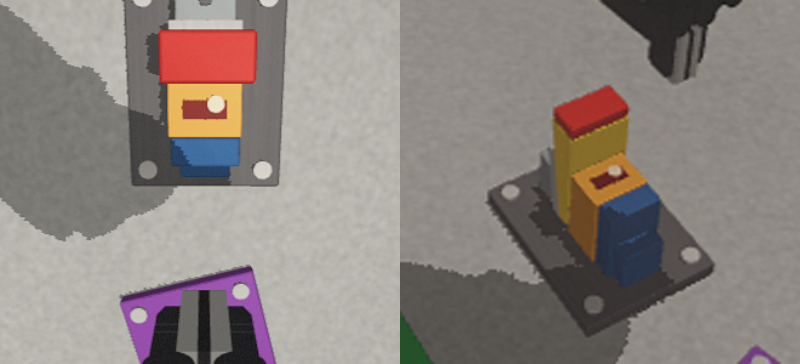

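The block is flush with the stop jaw and uncracked, the wedge is upright and centred (cap columns 160–256, block 168–242), and the gripper is clear.

```bash
python3 -c "
from workcell import env
print(env.hand_in())"
```

```text
the job is handed in; nothing more can be done
None
```

The block is clamped in the steel holder and the job is handed in, at 28 s of the 62 s allowed.

- **Block:** I set it on the base and pushed it gently (about 6 N) against the blue stop jaw. The wrist picture showed it flush with the jaw and about 0.3 mm off centre.
- **Wedge:** I lowered it thin end down against the block until it bit, with the thin end about 8 mm above the base. I let go and pressed the cap slowly with closed fingers up to 20 N. Over the last three steps, from 14 N to 20 N, it moved only about 0.3 mm.
- **Final pictures:** after backing off, the block was still flush and showed no crack, and the wedge stood upright and centred. The gripper was clear.
- **Bottle, beaker and slide box:** I never went near enough to touch them, but I took no final picture of them.
- **What disagreed:** the top and wrist cameras placed the holder about 2 mm apart. I followed the wrist camera and felt for contact.
- **Not tested:** I did not pull on the wedge. That it is locked rests on the rising resistance and on the final pictures.

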